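# Silence the bedside alarm

## Task

The bedside alarm is ringing. Using only the fingertips, gently press the long bar on top of the clock radio right down and let it come up; then push the small upright slide switch at the end of its top all the way to the back of the clock (away from the dark display), so that the alarm stays off. Do not press the two round buttons, do not lift or shift the clock, leave everything else on the chest where it is, and finish with the hand clear.

Things in the scene. Friction and masses are not known exactly. Their poses are not given: they have to be found in the camera images.
- clock: cream clock radio 110 deep (its x) x 230 wide (y) x 62 high, 0.85 kg, loose. Origin: centre of underside; z up; -x = front with dark display (folds over 18 mm of the top), +x = plain back. On its flat top, from the +y end: slide switch at y = 82, round button at y = 39, long bar at y = -20, round button at y = -82; bar and buttons at x = 0. All controls beige-grey plastic
- bar_top (a point): centre of the upper face of the long bar on the clock's top: 24 (clock x) x 62 (clock y), standing 9 mm proud of the clock's top; axes as the clock's
- snooze_bar (a joint): how far the long bar is pressed down: 0 up, 0.005 m bottomed. Springy: 1.5 N starts it, 4 N bottoms it, it comes up by itself
- switch_top (a point): centre of the upper face of the slide switch: an upright nub 12 (clock x) x 16 (clock y), 18 mm high above the clock's top; axes as the clock's; it moves with the switch
- alarm_switch (a joint): place of the slide switch along the clock's +x: 0 at the front end of its slot (alarm on), 0.026 m at the back end (alarm off). Slides with about 1.2 N of friction and stays where left; starts within 5 mm of the front end
- round_key_a (a joint): press of the round button (20 mm across, 9 mm proud) between the bar and the slide switch: 0 up, 0.005 m bottomed, springy as the bar; leave alone
- round_key_b (a joint): press of the round button (same size) near the clock's other end: 0 up, 0.005 m bottomed; leave alone
- glasses_case: brown spectacles case 55 x 150 x 34 high, lying just in front of the clock, loose; origin: centre of its underside; bystander
- remote: black remote control 42 x 140 x 18 high, lying just behind the clock, loose; origin: centre of its underside; bystander
- book_low: paperback 200 x 135 x 18 thick, lying flat, loose; origin: centre of its underside; bystander
- book_top: paperback 180 x 120 x 14 thick, lying on the other book, loose; origin: centre of its underside; bystander
- tray: wooden tray 200 x 140 x 22 high, loose; origin: centre of its underside; bystander
- mug: empty white mug 76 across, 85 high, in the tray, loose; origin: centre of its underside; bystander
- cream_jar: white cream jar 50 across, 42 high, in the tray, loose; origin: centre of its underside; bystander

How it is judged:
By the outcome, as a careful person would: the job done as asked, in the order asked, and still so for the second after the job is handed in, with the robot touching nothing.
It also fails if it takes over 40 s, if anything falls off the work surface, if the arm or the gripper's body presses on something with over 40 N, if the wrist force passes 120 N, or if a joint passes its speed limit or range.

## Robot

A 6-joint arm with a two-finger parallel gripper is mounted at the origin on the work surface. World frame = base frame: x ahead of the robot, y to its left, z up, the work surface at z = 0. Lengths are in m, angles in degrees, forces in N, time in s.
With the tool pointing down it reaches from about 0.3 to 0.75 m from the base axis. Payload 8.5 kg.
Tool frame: the origin (TCP) lies midway between the tips of the shut fingers; the grasp point (between the pads) lies 19 mm behind it (env.grasp_offset is the distance from the TCP to the grasp point, in m); z points along the fingers, y is the line along which they close (so a half turn about z gives the same grasp; the last joint's range is limited). The gripper opens to 85 mm and grips with 20 to 120 N. Pads are 22 mm wide; open, the fingers measure 114 mm over their backs; the gripper's body (76 mm by 85 mm) begins 54 mm behind the grasp point. The pads swing forward as they close: fully open they stand 13 mm farther back than shut.
Start: joints at [-83.898, 21.807, 74.336, -0, 83.858, -12.336], TCP at [0.174, -0.522, 0.231] pointing down, gripper open.
Joint ranges: [-178.18, 178.18], [-50.72, 133.34], [12.68, 142.11], [-81.47, 261.47], [9.98, 163.14], [-165.26, 165.26]. Speed limits (degrees/s): [136.94, 136.94, 180, 180, 180, 180].

## Interface

Orientations are given as a 3x3 rotation matrix whose columns are the frame's x, y, z axes.
In Python, from rig import env gives the robot as it stands.
- The arm moves only by the tool servo_tool, never from a script. Its argument "deltas" is text: rows parted by semicolons, each of 7 numbers parted by spaces: the opening, from 0 (shut) to 1 (fully open), then the shift along the tool's x, y, z in mm, then the turn, a rotation vector about the tool's x, y, z in rad. A call has 1 to 8 rows; each row shifts and turns the commanded pose from where the row before left it, along the tool's axes as they then stand; what a row does not reach is not made up. A row lasts 1/12 s, in which the tool goes at most 41.7 mm and 7.16 degrees, less where a joint would pass 70% of its speed; a pose out of reach is approached as far as the arm can. A call is refused whole if a number of a shift passes 41.7 or a number of a turn 0.125, either way. A call with a gripper value outside its range is refused whole. The fingers move at their own pace and stop on an object; "newtons" is the grip in N (left out, the last holds). Time passes only in rows, so rows that do not move let the fingers close. It gives the time, the measured TCP pose, the force, the opening and the grip force at its end, in the units of the state.
- env.observe(): the state, without advancing time (a new reading comes with each control period).
- env.get_image(name): name is "side" or "top" or "wrist"; returns a dict with "img" (384x512x3 uint8, red, green, blue), "depth" (384x512 float32, m along the optical axis (not along the pixel's ray), 0 where there is no reading), "camera_matrix" (3x3 intrinsics, pixels), "world_to_cam" (4x4, takes a point from world to camera coordinates). Camera axes: x right, y down, z forward; pixel columns grow to the right and rows downward; lengths in m; the calibration is good to about 2 mm. A picture is of the moment at which its call begins.
- env.close_job(): hands the job in; it is judged then, once.
Trained networks look in a picture, given as the dict that the camera call returned (one of the last four; its "shot" number tells which), for a name from the list of things; names that differ only in an ending like _2 or _b are one class to them, and where a whole thing is asked for, a point or a joint stands for the part that bears it (a point fixed in the world has none). Each returns a list of dicts, best first, with "conf" (0 to 1); they miss things now and then, are a little off and sometimes report something else, mostly with a low value. They report only what shows in the picture. A call takes as long as a camera call.
- env.spot_in(name, picture): "bbox" ([centre column, centre row, width, height] in pixels, round what is visible of it).
- env.spot_point(name, picture): "uv" ([column, row] in pixels: a listed point, or the origin of a listed thing).
The state is a dict: "time_s": time; "q": joint angles; "qvel": joint speeds; "joint_efforts": joint torques, N m; "position": TCP position; "tool_rot": TCP orientation; "ft_force": force on the tool from outside, world axes, zero at the start; "wrist_torque": the same for the moment, N m; "grip_width": finger opening in m; "gripper_force": force on a finger pad.
Only numpy, scipy, OpenCV 4.12 (cv2) and the standard library are available. Lean on these libraries where they do the work, as an engineer would, in place of code of your own. Each camera call takes 0.05 s, during which the arm holds its last target. There are 200 camera calls.

## Working session

There is one attempt and no reset: what is moved stays moved. The work goes in short steps, Python scripts to look and compute and a tool call to move; the robot and the scene stay as the last step left them, time stands still between calls to the robot, and variables do not carry over. Pictures are saved under pics/ and viewed, at most 10 in all, crops included, and the job is handed in when it is done.

Besides the shell and the picture viewer there is one more tool, called by a JSON object that holds its "method" and its "body". servo_tool: Moves the arm, as the interface text tells. Its arguments: {"type":"object","properties":{"deltas":{"type":"string"},"newtons":{"type":"number"}},"required":["deltas"]}

```bash
mkdir -p pics; cat > h.py <<'E'
from rig import env
import numpy as np, cv2
def world(p,uv,d=None,z=None):
    K=np.array(p["camera_matrix"]);T=np.linalg.inv(p["world_to_cam"])
    r=np.linalg.inv(K)@[uv[0],uv[1],1.]
    if z is not None:
        w=T[:3,:3]@r; return T[:3,3]+w*(z-T[2,3])/w[2]
    if d is None: d=p["depth"][int(round(uv[1])),int(round(uv[0]))]
    return (T@np.append(r*d,1))[:3]
E
python3 - <<'E'
from h import *
ims=[]
for n in("top","side"):
    p=env.get_image(n); im=p["img"][:,:,::-1].copy()
    for k in("bar_top","switch_top","clock","round_key_a","round_key_b"):
        f=env.spot_point if k in("bar_top","switch_top","clock") else env.spot_in
        for r in f(k,p)[:3]:
            uv=r.get("uv",r.get("bbox"))[:2]
            print(n,k,round(r["conf"],2),np.round(uv,1),np.round(world(p,uv),4), np.round(world(p,uv,z=.08 if 'switch' in k else .071),4))
            cv2.circle(im,tuple(int(round(v)) for v in uv),2,(0,0,255),-1)
    cv2.imwrite(f"pics/{n}.png",im)
E
```

```text
top bar_top 0.69 [358.1 196.5] [ 0.5382 -0.2894  0.066 ] [ 0.5379 -0.2882  0.071 ]
top bar_top 0.68 [156.  184.7] [0.5851 0.2586 0.0052] [0.5782 0.2433 0.071 ]
top bar_top 0.37 [323.5 210.6] [ 0.5021 -0.1956  0.0797] [ 0.5024 -0.1969  0.071 ]
top switch_top 0.55 [323.7 213.3] [ 0.4951 -0.1959  0.0797] [ 0.4951 -0.1959  0.08  ]
top clock 0.87 [347.5 201.6] [ 0.5251 -0.2607  0.0685] [ 0.525  -0.2602  0.071 ]
top round_key_a 0.54 [355.4 244. ] [ 0.4127 -0.2862  0.0289] [ 0.4143 -0.277   0.071 ]
top round_key_a 0.51 [382.7 196.1] [ 0.5377 -0.3516  0.0734] [ 0.5378 -0.3523  0.071 ]
top round_key_a 0.39 [335.9 204.9] [ 0.5167 -0.2292  0.0738] [ 0.5168 -0.2297  0.071 ]
top round_key_b 0.54 [355.4 244. ] [ 0.4127 -0.2862  0.0289] [ 0.4143 -0.277   0.071 ]
top round_key_b 0.51 [382.7 196.1] [ 0.5377 -0.3516  0.0734] [ 0.5378 -0.3523  0.071 ]
top round_key_b 0.39 [335.9 204.9] [ 0.5167 -0.2292  0.0738] [ 0.5168 -0.2297  0.071 ]
side switch_top 0.38 [271.1 147.9] [ 0.499  -0.1928  0.0821] [ 0.4992 -0.1952  0.08  ]
side clock 0.79 [262.7 154.1] [ 0.5193 -0.1897  0.0628] [ 0.5185 -0.1804  0.071 ]
side round_key_a 0.53 [263.4 140.6] [ 0.5215 -0.2323  0.0709] [ 0.5215 -0.2322  0.071 ]
side round_key_b 0.53 [263.4 140.6] [ 0.5215 -0.2323  0.0709] [ 0.5215 -0.2322  0.071 ]
```

```bash
python3 -c "
from rig import env
o=env.observe();print(o['position'],o['tool_rot'],o['time_s'],o['grip_width'],o['ft_force'])"
```

```text
[ 0.17395687 -0.52173156  0.23132755] [[ 9.48664136e-01  3.16285245e-01  2.65566129e-06]
 [ 3.16285245e-01 -9.48664136e-01  4.01360994e-05]
 [ 1.52137867e-05 -3.72357316e-05 -9.99999999e-01]] 0.6 0.08538010170084667 [-0.38127682 -0.92797885  0.37294554]
```

View pics/top.png

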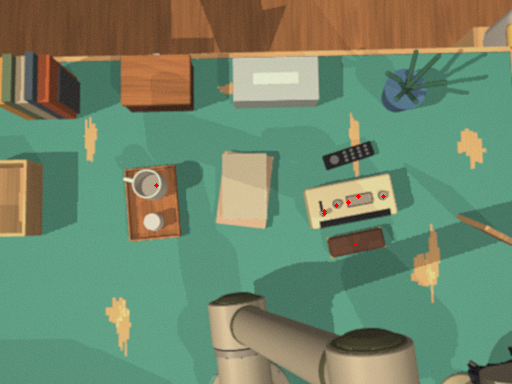

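View pics/side.png

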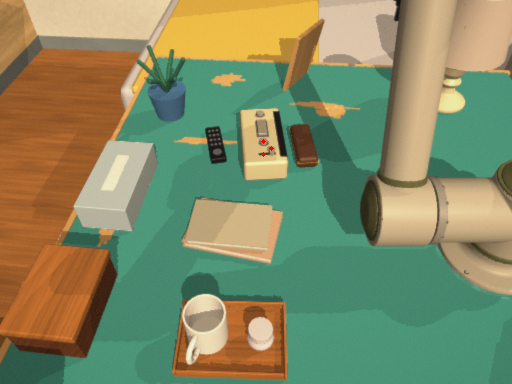

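The top view shows the clock at about (350,200), yawed about 11°, with the switch at (323,211), key a at (336,205), the bar at (358,198) and key b at (383,196). The side view agrees. The second bar_top hit, on the mug at (156,185), is false. I'll move closer with the fingers shut and check with the wrist camera.

{"method": "servo_tool", "body": {"deltas": "0 39 -10 0 0 0 0; 0 39 -10 0 0 0 0; 0 39 -10 0 0 0 0; 0 39 -10 0 0 0 0; 0 39 -10 0 0 0 0; 0 39 -10 0 0 0 0; 0 39 -10 0 0 0 0; 0 39 -10 0 0 0 0.12"}}

```text
time_s: 1.27
position: [0.4445, -0.3468, 0.2315]
tool_rot: [[0.978, 0.207, 0.0], [0.207, -0.978, -0.0], [0.0, 0.0, -1.0]]
ft_force: [-0.3, -0.4, -0.3]
grip_width: -0.0
gripper_force: 0.0
```

```bash
cat > look.py <<'E'
from h import *
import sys
p=env.get_image("wrist"); im=p["img"][:,:,::-1].copy()
for k in("bar_top","switch_top","clock","round_key_a"):
    f=env.spot_point if k in("bar_top","switch_top","clock") else env.spot_in
    for r in f(k,p)[:3]:
        uv=r.get("uv",r.get("bbox"))[:2]
        print(k,round(r["conf"],2),np.round(uv,1),np.round(world(p,uv),4), np.round(world(p,uv,z=.08 if 'switch' in k else .071),4))
        cv2.circle(im,tuple(int(round(v)) for v in uv),2,(0,0,255),-1)
# raised controls from depth
K=np.array(p["camera_matrix"]);T=np.linalg.inv(p["world_to_cam"])
v,u=np.mgrid[:384,:512];d=p["depth"]
W=np.einsum('ij,jhw->ihw',T[:3,:3],np.stack([(u-K[0,2])/K[0,0]*d,(v-K[1,2])/K[1,1]*d,d]))+T[:3,3][:,None,None]
reg=(d>0)&(abs(W[0]-.525)<.12)&(abs(W[1]+.275)<.17)
for lo,hi in((.055,.0655),(.0675,.074),(.076,.086)):
    m=(reg&(W[2]>lo)&(W[2]<hi)).astype(np.uint8)
    n,L=cv2.connectedComponents(m)
    for i in range(1,n):
        q=W[:,L==i]
        if q.shape[1]<60: continue
        r=cv2.minAreaRect((q[:2].T*1000).astype(np.float32))
        print(lo,q.shape[1],"mean",np.round(q.mean(1),4),"medz",round(float(np.median(q[2])),4),"rect",np.round(r[0],1),np.round(r[1],1),round(r[2],1))
cv2.imwrite(f"pics/{sys.argv[1]}.png",im)
o=env.observe();print(np.round(o['position'],4),np.round(o['tool_rot'],3).tolist(),o['time_s'],np.round(o['ft_force'],2))
E
python3 look.py w1
```

```text
bar_top 0.88 [222.1  75.7] [ 0.5335 -0.297   0.0711] [ 0.5335 -0.297   0.071 ]
switch_top 0.54 [110.4  89.4] [ 0.4983 -0.1951  0.0801] [ 0.4983 -0.1951  0.08  ]
clock 0.96 [208.6  82.7] [ 0.5244 -0.2849  0.0695] [ 0.5244 -0.2851  0.071 ]
round_key_a 0.82 [280.8  79.4] [ 0.5421 -0.3541  0.071 ] [ 0.5421 -0.3541  0.071 ]
round_key_a 0.56 [159.8  77. ] [ 0.5197 -0.2367  0.069 ] [ 0.5196 -0.2374  0.071 ]
0.055 22230 mean [ 0.5301 -0.274   0.061 ] medz 0.0611 rect [ 528.1 -275.4] [108.8 228. ] 9.8
0.0675 331 mean [ 0.5216 -0.2369  0.0701] medz 0.0701 rect [ 521.6 -236.7] [18.8 19. ] 50.5
0.0675 1601 mean [ 0.5315 -0.2948  0.07  ] medz 0.0701 rect [ 531.5 -294.8] [24.1 61.5] 9.8
0.0675 324 mean [ 0.542  -0.3554  0.0701] medz 0.0701 rect [ 541.8 -355.1] [18.9 18.6] 14.5
0.076 220 mean [ 0.4975 -0.1979  0.0792] medz 0.0794 rect [ 497.3 -197.3] [11.2 16.1] 12.5
[ 0.4426 -0.3486  0.2312] [[0.978, 0.208, -0.0], [0.208, -0.978, -0.0], [-0.0, -0.0, -1.0]] 1.5167 [0.21 0.41 0.69]
```

View pics/w1.png

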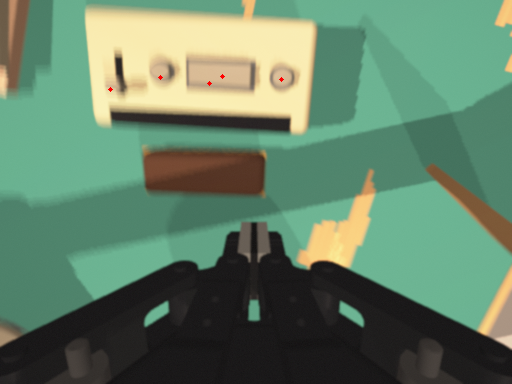

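The wrist view shows the clock with the bar at (222,75), the keys at (160,72) and (281,78), and the switch nub at about (118,85). The depth fit gives a yaw of 9.8°, the bar at (0.5315,-0.295,0.070) and the nub at (0.4975,-0.1975). Moving above the bar.

{"method": "servo_tool", "body": {"deltas": "0 33 -11 0 0 0 0; 0 33 -11 0 0 0 0; 0 32 -12 0 0 0 0.038; 0 0 0 36 0 0 0; 0 0 0 36 0 0 0; 0 0 0 36 0 0 0; 0 0 0 25 0 0 0; 0 0 0 0 0 0 0"}}

```text
time_s: 2.18
position: [0.5287, -0.2946, 0.0933]
tool_rot: [[0.986, 0.168, -0.008], [0.168, -0.986, 0.006], [-0.006, -0.007, -1.0]]
ft_force: [-0.6, 0.4, 0.7]
grip_width: 0.0002
gripper_force: 0.0
```

{"method": "servo_tool", "body": {"deltas": "0 2 0 5 0 0 0; 0 0 0 5 0 0 0; 0 0 0 0 0 0 0; 0 0 0 0 0 0 0"}}

```text
time_s: 2.52
position: [0.534, -0.2951, 0.0897]
tool_rot: [[0.986, 0.169, 0.002], [0.169, -0.986, -0.001], [0.001, 0.002, -1.0]]
ft_force: [0.9, -0.6, 1.6]
grip_width: 0.0002
gripper_force: 0.0
```

{"method": "servo_tool", "body": {"deltas": "0 -2 0 6 0 0 0; 0 0 0 6 0 0 0; 0 0 0 3 0 0 0; 0 0 0 2 0 0 0; 0 0 0 0 0 0 0; 0 0 0 0 0 0 0"}}

```text
time_s: 3.02
position: [0.5318, -0.2949, 0.0713]
tool_rot: [[0.986, 0.169, -0.0], [0.169, -0.986, 0.0], [-0.0, -0.0, -1.0]]
ft_force: [1.0, -0.6, 0.4]
grip_width: 0.0
gripper_force: 0.0
```

{"method": "servo_tool", "body": {"deltas": "0 0 0 2 0 0 0; 0 0 0 1.5 0 0 0; 0 0 0 1.5 0 0 0; 0 0 0 0 0 0 0; 0 0 0 0 0 0 0"}}

```text
time_s: 3.43
position: [0.5319, -0.295, 0.0666]
tool_rot: [[0.986, 0.169, 0.001], [0.169, -0.986, -0.0], [0.001, 0.001, -1.0]]
ft_force: [1.1, 0.9, 4.1]
grip_width: -0.0002
gripper_force: 1.8
```

{"method": "servo_tool", "body": {"deltas": "0 0 0 1 0 0 0; 0 0 0 1 0 0 0; 0 0 0 0 0 0 0; 0 0 0 0 0 0 0"}}

```text
time_s: 3.77
position: [0.532, -0.2951, 0.0659]
tool_rot: [[0.986, 0.169, 0.001], [0.169, -0.986, -0.001], [0.001, 0.001, -1.0]]
ft_force: [-2.9, 1.9, 14.3]
grip_width: -0.0001
gripper_force: 7.0
```

The force jumped to 14 N while the tool barely moved, so the bar is bottomed. Lifting and moving in front of the switch.

{"method": "servo_tool", "body": {"deltas": "0 0 0 -10 0 0 0; 0 0 0 -35 0 0 0; 0 -10 -25 0 0 0 0; 0 -10 -25 0 0 0 0; 0 -10 -26 0 0 0 0; 0 -10 -26 0 0 0 0; 0 0 0 0 0 0 0; 0 0 0 0 0 0 0"}}

```text
time_s: 4.43
position: [0.4747, -0.2004, 0.1096]
tool_rot: [[0.985, 0.17, -0.0], [0.17, -0.985, 0.0], [-0.0, -0.0, -1.0]]
ft_force: [0.2, -0.2, 0.2]
grip_width: 0.0002
gripper_force: 0.0
```

```bash
python3 look.py w2
```

```text
bar_top 0.75 [416.6 151.7] [ 0.532  -0.2947  0.0709] [ 0.5321 -0.2946  0.071 ]
switch_top 0.69 [253.  180.6] [ 0.4985 -0.1963  0.0804] [ 0.4984 -0.1964  0.08  ]
clock 0.78 [345.6 140.6] [ 0.5306 -0.2524  0.0607] [ 0.5312 -0.249   0.071 ]
round_key_a 0.74 [498.9 153.8] [ 0.5396 -0.3468  0.0702] [ 0.5396 -0.3461  0.071 ]
round_key_a 0.65 [321. 154.] [ 0.5205 -0.2357  0.0717] [ 0.5204 -0.2359  0.071 ]
round_key_a 0.21 [357.9 263.5] [ 0.431  -0.2978  0.0337] [ 0.4498 -0.2792  0.071 ]
0.055 44163 mean [ 0.5287 -0.2593  0.0612] medz 0.0613 rect [ 526.6 -268.5] [109.4 216.2] 9.8
0.0675 3714 mean [ 0.5318 -0.2933  0.0702] medz 0.0702 rect [ 531.5 -294.2] [23.8 62.5] 9.8
0.0675 752 mean [ 0.5218 -0.2357  0.0702] medz 0.0702 rect [ 521.8 -235.9] [19.2 18.8] 55.8
0.0675 420 mean [ 0.5407 -0.35    0.0699] medz 0.0701 rect [ 540.5 -350.1] [19.5 10.7] 19.3
0.076 486 mean [ 0.4981 -0.1967  0.0794] medz 0.0796 rect [ 497.8 -196.7] [11.8 15.7] 10.0
[ 0.4754 -0.2019  0.1091] [[0.986, 0.169, 0.0], [0.169, -0.986, -0.0], [0.0, 0.0, -1.0]] 4.6833 [ 0.56 -0.11 -0.04]
```

View pics/w2.png

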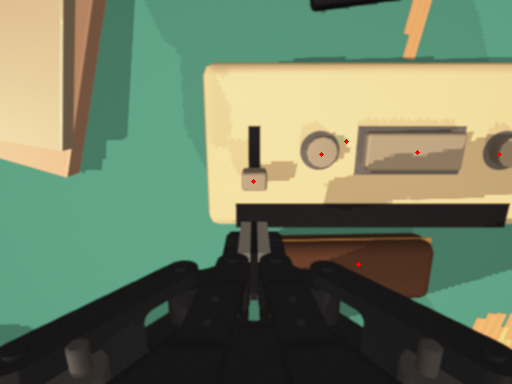

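The wrist view shows the bar up again at z 0.070, the clock unmoved, and the nub at (253,180) directly ahead of the fingers at the front end of its slot. Descending to about 6 mm above the clock's top.

{"method": "servo_tool", "body": {"deltas": "0 0 -1 25 0 0 0; 0 0 0 10 0 0 0; 0 0 0 6 0 0 0; 0 0 0 0 0 0 0; 0 0 0 0 0 0 0"}}

```text
time_s: 5.1
position: [0.4751, -0.2006, 0.0685]
tool_rot: [[0.986, 0.169, 0.0], [0.169, -0.986, -0.0], [0.0, 0.0, -1.0]]
ft_force: [0.3, 0.6, 0.5]
grip_width: -0.0001
gripper_force: 0.0
```

{"method": "servo_tool", "body": {"deltas": "0 3 0 0 0 0 0; 0 3 0 0 0 0 0; 0 3 0 0 0 0 0; 0 3 0 0 0 0 0; 0 3 0 0 0 0 0; 0 3 0 0 0 0 0; 0 3 0 0 0 0 0; 0 0 0 0 0 0 0"}}

```text
time_s: 5.77
position: [0.4961, -0.1964, 0.0683]
tool_rot: [[0.986, 0.17, 0.0], [0.17, -0.986, 0.0], [0.0, 0.0, -1.0]]
ft_force: [-0.1, 0.3, 0.1]
grip_width: 0.0
gripper_force: 0.0
```

```bash
python3 look.py w3
```

```text
bar_top 0.98 [457.3 210.2] [ 0.53   -0.2971  0.0705] [ 0.5301 -0.2967  0.071 ]
switch_top 0.62 [252.7 213.7] [ 0.514  -0.1933  0.0801] [ 0.5139 -0.1934  0.08  ]
clock 0.72 [361.5 173.6] [ 0.5389 -0.2473  0.0614] [ 0.5404 -0.2433  0.071 ]
round_key_a 0.59 [335.7 206.2] [ 0.5214 -0.2353  0.0699] [ 0.5217 -0.2349  0.071 ]
round_key_a 0.2 [351.4 192.5] [ 0.5282 -0.2443  0.0624] [ 0.5301 -0.2409  0.071 ]
0.055 46590 mean [ 0.5334 -0.2464  0.0611] medz 0.0613 rect [ 523.9 -252.9] [110.  184.7] 9.8
0.0675 5266 mean [ 0.5322 -0.2927  0.0702] medz 0.0702 rect [ 532.  -293.8] [23.9 62.4] 10.0
0.0675 1104 mean [ 0.5221 -0.2356  0.0701] medz 0.0701 rect [ 521.6 -236. ] [19.5 19.2] 52.9
0.0675 118 mean [ 0.5188 -0.1933  0.0709] medz 0.0709 rect [ 518.4 -193.3] [ 2.  15.5] 6.8
0.076 1215 mean [ 0.5106 -0.1945  0.0802] medz 0.0798 rect [ 510.7 -194.3] [17.4 27.2] 9.6
[ 0.4955 -0.1966  0.0683] [[0.986, 0.169, -0.0], [0.169, -0.986, 0.0], [-0.0, -0.0, -1.0]] 6.0167 [-0.66  0.51 -1.07]
```

View pics/w3.png

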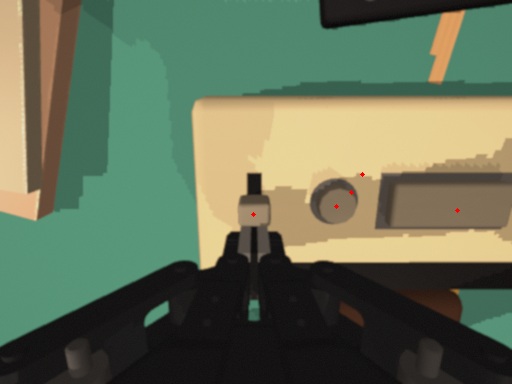

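The nub has moved about 15 mm back to (252,213), with some slot left behind it. The clock hasn't moved. Continuing.

{"method": "servo_tool", "body": {"deltas": "0 2 0 0 0 0 0; 0 2 0 0 0 0 0; 0 2 0 0 0 0 0; 0 0 0 0 0 0 0"}}

```text
time_s: 6.35
position: [0.5018, -0.1955, 0.0683]
tool_rot: [[0.986, 0.17, 0.0], [0.17, -0.986, 0.0], [0.0, -0.0, -1.0]]
ft_force: [0.5, 0.1, 0.1]
grip_width: 0.0002
gripper_force: 0.0
```

{"method": "servo_tool", "body": {"deltas": "0 1 0 0 0 0 0; 0 0.5 0 0 0 0 0; 0 0 0 0 0 0 0; 0 0 0 0 0 0 0"}}

```text
time_s: 6.68
position: [0.503, -0.1953, 0.0683]
tool_rot: [[0.986, 0.169, 0.0], [0.169, -0.986, 0.0], [0.0, 0.0, -1.0]]
ft_force: [-0.8, 0.4, -0.8]
grip_width: -0.0005
gripper_force: 0.1
```

{"method": "servo_tool", "body": {"deltas": "0 0.7 0 0 0 0 0; 0 0.3 0 0 0 0 0; 0 0 0 0 0 0 0; 0 0 0 0 0 0 0"}}

```text
time_s: 7.02
position: [0.504, -0.1952, 0.0683]
tool_rot: [[0.986, 0.169, 0.0], [0.169, -0.986, -0.0], [0.0, 0.0, -1.0]]
ft_force: [-0.4, 0.4, 1.2]
grip_width: -0.0001
gripper_force: 0.4
```

```bash
python3 look.py w4
```

```text
bar_top 0.82 [453.  219.8] [ 0.5323 -0.2957  0.0703] [ 0.5325 -0.2951  0.071 ]
switch_top 0.58 [252.5 213.5] [ 0.5221 -0.1919  0.0808] [ 0.5218 -0.192   0.08  ]
clock 0.8 [359.9 185.6] [ 0.5403 -0.2467  0.062 ] [ 0.5421 -0.2429  0.071 ]
round_key_a 0.85 [336.8 220.4] [ 0.5216 -0.2366  0.0696] [ 0.5221 -0.236   0.071 ]
0.055 42844 mean [ 0.5363 -0.2487  0.0611] medz 0.0613 rect [ 524.3 -253.9] [109.5 186.7] 9.7
0.0675 121 mean [ 0.5263 -0.1919  0.0708] medz 0.0707 rect [ 525.7 -191.8] [ 2.2 15.9] 10.5
0.0675 5158 mean [ 0.5324 -0.2931  0.0702] medz 0.0702 rect [ 531.8 -294.3] [24.3 62.8] 10.0
0.0675 1070 mean [ 0.5222 -0.2355  0.0701] medz 0.0701 rect [ 521.8 -235.8] [19.5 19.2] 55.4
0.076 1201 mean [ 0.5182 -0.1931  0.0802] medz 0.0798 rect [ 518.5 -193. ] [17.2 27.3] 10.3
[ 0.5039 -0.1952  0.0683] [[0.986, 0.169, 0.0], [0.169, -0.986, 0.0], [0.0, -0.0, -1.0]] 7.2667 [-0.92 -0.67 -0.62]
```

View pics/w4.png

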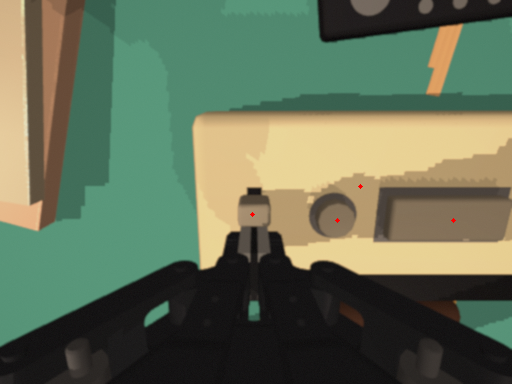

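A little slot still shows behind the nub at (254,190) and I've felt no end stop yet. Continuing in small steps.

{"method": "servo_tool", "body": {"deltas": "0 0.7 0 0 0 0 0; 0 0.3 0 0 0 0 0; 0 0 0 0 0 0 0"}}

```text
time_s: 7.52
position: [0.505, -0.195, 0.0683]
tool_rot: [[0.986, 0.169, 0.0], [0.169, -0.986, -0.0], [0.0, 0.0, -1.0]]
ft_force: [-0.4, 0.1, -1.4]
grip_width: 0.0002
gripper_force: 0.4
```

{"method": "servo_tool", "body": {"deltas": "0 0.5 0 0 0 0 0; 0 0 0 0 0 0 0; 0 0 0 0 0 0 0"}}

```text
time_s: 7.77
position: [0.5054, -0.1949, 0.0683]
tool_rot: [[0.986, 0.169, 0.0], [0.169, -0.986, -0.0], [0.0, 0.0, -1.0]]
ft_force: [-0.2, 0.3, -1.0]
grip_width: 0.0
gripper_force: 0.4
```

{"method": "servo_tool", "body": {"deltas": "0 0.3 0 0 0 0 0; 0 0 0 0 0 0 0; 0 0 0 0 0 0 0"}}

```text
time_s: 8.02
position: [0.5056, -0.1949, 0.0683]
tool_rot: [[0.986, 0.169, -0.0], [0.169, -0.986, -0.0], [-0.0, -0.0, -1.0]]
ft_force: [-2.8, -0.8, 0.5]
grip_width: 0.0001
gripper_force: 1.3
```

{"method": "servo_tool", "body": {"deltas": "0 0.3 0 0 0 0 0; 0 0 0 0 0 0 0"}}

```text
time_s: 8.18
position: [0.5057, -0.1948, 0.0683]
tool_rot: [[0.986, 0.169, -0.001], [0.169, -0.986, 0.0], [-0.001, -0.0, -1.0]]
ft_force: [-4.0, -1.6, 1.9]
grip_width: 0.0002
gripper_force: 2.4
```

```bash
python3 - <<'E'
from h import *
F=[]
for i in range(6): env.get_image("top"); F.append(env.observe()['ft_force'])
print(np.round(np.mean(F,0),2),np.std(F,0))
E
python3 look.py w5
```

```text
[-4.26 -1.2   1.61] [0.39259267 0.47963102 0.21312941]
bar_top 0.78 [452.3 222.6] [ 0.5328 -0.2952  0.0705] [ 0.533  -0.2949  0.071 ]
bar_top 0.52 [361.7 187.4] [ 0.5412 -0.2481  0.0604] [ 0.5434 -0.2436  0.071 ]
switch_top 0.6 [252.5 216.8] [ 0.5224 -0.1918  0.0806] [ 0.5221 -0.1919  0.08  ]
clock 0.82 [358.2 185.4] [ 0.5421 -0.2456  0.0614] [ 0.5441 -0.2416  0.071 ]
round_key_a 0.88 [335.4 222.2] [ 0.5223 -0.2359  0.0691] [ 0.523  -0.2352  0.071 ]
0.055 42099 mean [ 0.5371 -0.2492  0.0611] medz 0.0613 rect [ 524.4 -254.1] [110.4 187. ] 9.7
0.0675 115 mean [ 0.5283 -0.1917  0.0709] medz 0.0709 rect [ 528.1 -191.7] [ 1.8 15.4] 6.0
0.0675 5082 mean [ 0.5326 -0.2929  0.0702] medz 0.0703 rect [ 532.1 -294. ] [24.2 63.3] 9.1
0.0675 1054 mean [ 0.5225 -0.2355  0.0701] medz 0.0701 rect [ 521.9 -235.9] [19.7 19.3] 17.7
0.076 1199 mean [ 0.5202 -0.1928  0.0802] medz 0.0798 rect [ 520.4 -192.6] [17.2 27.1] 9.6
[ 0.506  -0.1948  0.0683] [[0.986, 0.169, -0.0], [0.169, -0.986, 0.0], [-0.0, -0.0, -1.0]] 8.7333 [-4.58 -0.96  1.55]
```

The force along the push is 4.3 N against 1.2 N of slide friction, so the switch is at its end stop. The clock hasn't shifted. Backing off and up.

{"method": "servo_tool", "body": {"deltas": "0 -4 0 0 0 0 0; 0 -6 0 0 0 0 0; 0 0 0 -25 0 0 0; 0 0 0 -40 0 0 0; 0 0 0 -35 0 0 0; 0 -35 0 0 0 0 0; 0 -35 0 0 0 0 0; 0 0 0 0 0 0 0"}}

```text
time_s: 9.4
position: [0.4232, -0.2081, 0.1686]
tool_rot: [[0.986, 0.168, -0.001], [0.168, -0.986, 0.0], [-0.001, -0.0, -1.0]]
ft_force: [1.4, 0.1, -0.0]
grip_width: 0.0004
gripper_force: 0.0
```

```bash
python3 look.py w6
```

```text
bar_top 0.88 [391.4  73.3] [ 0.5327 -0.2986  0.0702] [ 0.5326 -0.2983  0.071 ]
switch_top 0.93 [251.6  59.7] [ 0.5227 -0.1901  0.08  ] [ 0.5227 -0.1901  0.08  ]
clock 0.85 [334.1  82.7] [ 0.5196 -0.2586  0.061 ] [ 0.5184 -0.2562  0.071 ]
round_key_a 0.77 [462.8  77.2] [ 0.539  -0.3536  0.0715] [ 0.5391 -0.3539  0.071 ]
round_key_a 0.55 [311.   75.2] [ 0.521  -0.2374  0.0694] [ 0.5208 -0.2372  0.071 ]
0.055 34803 mean [ 0.5302 -0.2712  0.0612] medz 0.0613 rect [ 527.6 -274.5] [107.8 228.4] 9.6
0.0675 2596 mean [ 0.5314 -0.2936  0.0701] medz 0.0702 rect [ 531.5 -294.3] [23.6 62.7] 9.6
0.0675 532 mean [ 0.5217 -0.2359  0.0701] medz 0.0701 rect [ 521.8 -236. ] [19.1 19.3] 61.8
0.0675 561 mean [ 0.5417 -0.3544  0.0702] medz 0.0702 rect [ 541.6 -355. ] [19.1 19.7] 62.0
0.076 370 mean [ 0.5221 -0.1925  0.0794] medz 0.0795 rect [ 522.1 -192.4] [11.6 15.7] 10.1
[ 0.4279 -0.2085  0.1683] [[0.985, 0.17, 0.001], [0.17, -0.985, -0.0], [0.001, 0.0, -1.0]] 9.65 [ 0.48 -0.27 -0.65]
```

View pics/w6.png

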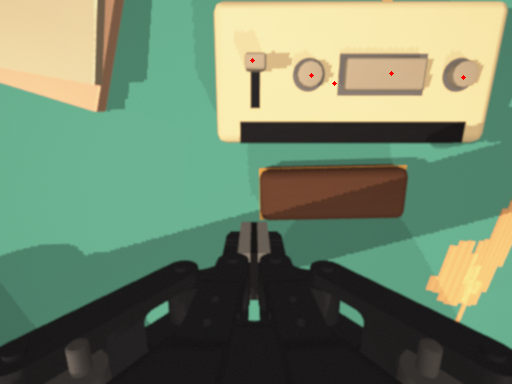

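The nub at (255,60) now sits at the back end of its slot, with the slot open only in front of it. The clock, the case and the bar are where they were, and the hand is clear.

```bash
python3 -c "
from rig import env
print(env.close_job())"
```

```text
the job is handed in; nothing more can be done
None
```

I pressed the snooze bar fully down and it came back up, then pushed the alarm switch to its back stop; the clock did not shift, the hand is clear, and I handed the job in at about 10 s without seeing a verdict.

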